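# Put a drying stick in a clip-top stock jar and clamp its lid

### The job

One of the three clip-top jars in the leaning rack is still open: put the drying stick (the perforated metal tube standing in the card tray) into it so that it rests on the bottom, then shut the lid. Swing the wire bail over so that it lies behind the catch on the lid, and press the lever down past its dead point until it snaps home against the jar. Leave everything else on the bench where it is.

Things in the scene. Friction and masses are not known exactly. Their poses are not given: they have to be found in the camera images.
- rack: Blue sheet-steel pick rack, fixed, 392 mm wide along its y, about 130 mm deep, with three bays side by side at y = -125, 0 and +125 mm. Origin on the bench under the middle bay. Its bay floors lean 25 degrees towards its front (-x), so the jars in it lean towards the robot; floor centre 46 mm above the bench, front lip 18 mm high, partitions 34 mm. A jar's 116 mm mouth plane thus sits about 0.13 to 0.17 m above the bench.
- jar_floor (a point): Centre of the inner floor of the open jar. All point frames on the jar have z along the jar's axis towards its mouth (leaning 25 degrees) and -x towards its front, where the clasp is; y runs along the hinges. The jar is fixed in one of the bays, clear glass, 100 mm outside diameter, 5 mm wall, inner depth 110 mm, mouth bore 81 mm.
- jar_mouth (a point): Centre of the same jar's open rim, 110 mm above jar_floor along the jar's axis; axes as jar_floor.
- lid (a joint): Angle of the glass lid about its wire hinge at the back of the jar, rad: 0 = shut, 2.5 = open and laid back. It starts open at about 2.0 to 2.3, stays where left between about 1.7 and 2.3, and falls shut slowly by itself from below that. Friction torque 0.03 N m. Clamping squeezes the gasket, so it then reads a little below 0.
- lid_hinge (a point): On the lid's hinge line: 53 mm behind the jar's axis (+x) and 3 mm above the rim plane. The lid's frame turns with it: -x from the hinge across the lid to its front, z its outer side. The lid is a disc of 94 mm diameter and 7 mm thick centred 53 mm from the hinge, outer face at z = +7 mm; a dome of 58 mm diameter rises to z = 14 mm in its middle.
- lid_catch (a point): On the outer face of the steel catch at the lid's front, 107 mm from the hinge (54 mm in front of the jar's axis when shut), where the bail's wire sits when clamped; axes as lid_hinge. The catch is a 28 mm wide tongue whose upstanding lip begins 2 mm further to the front (-x), is 4 mm thick and stands 5.5 mm above this point. The wire's centre lies about 2 mm above this point when it bears on the tongue.
- lever (a joint): Angle of the clasp lever about its pivot, rad: 0 = home, flat down against the jar's front; it grows as the lever swings out and up; about 1.57 = square out from the jar. Starts at 1.75 to 2.05. With the bail behind the catch it pulls tight from about 1.0, its dead point is at about 0.3, and beyond that it snaps home. It takes about 2 to 4 N at the tab. Friction torque 0.03 N m: it stays where left.
- lever_pivot (a point): Pivot of the lever on the jar's neck wire: in the jar's frame 58 mm in front of the axis (-x) and 18 mm below the rim plane (98 mm above the jar's underside, which is 6 mm below jar_floor).
- lever_tab (a point): Centre of the lever's flat thumb tab, 34 mm wide along y, 18 mm long and 3 mm thick, 50 mm from the pivot: at lever angle q it lies 50 sin q mm in front of the pivot and 50 cos q mm below it, in the jar's frame. The lever's wires are 30 mm apart. Home, the tab stands 58 mm in front of the jar's axis, 8 mm clear of the glass, and under the overhang of the leaning lid, so a tool that presses it home must be tilted.
- bail (a joint): Angle of the wire bail against the lever, rad: 0 = in line as clamped; it grows as the bail swings forward, away from the lid. Starts at 2.2 to 2.5, standing up and leaning forward by 0.1 to 0.7 rad from the jar's axis. Friction torque 0.01 N m: it stays where left and a light push moves it.
- bail_pivot (a point): Pivot of the bail on the lever, 12 mm from the lever's pivot: with the lever at its start it lies about 12 mm in front of the lever's pivot.
- bail_wire (a point): Middle of the bail's cross wire, 4 mm thick and 41 mm long along y, carried 40.3 mm from the bail's pivot by two legs 41 mm apart. With the lever at its start the wire clears the catch's lip by 2 mm or more as it swings over, and comes down on the lid about 12 mm behind the lip; pressing the lever draws it forward against the lip.
- stick_mid (a point): Centre of the loose drying stick: a perforated aluminium tube with black end caps, 26 mm diameter, 95 mm long, standing upright in one of the three cells of the card tray. About 70 g. Its z axis is the tube's axis.
- tray: Open card tray, fixed, 205 x 78 mm and 52 mm high, wall and floor 4 mm, with three cells in a row along its x at -67, 0 and +67 mm (partitions 45 mm high). Origin at the centre of its underside. It stands at one side of the rack, the parcel at the other.
- glue_mid (a point): Bystander: centre of a white plastic squeeze bottle with a nozzle, 32 mm diameter, 100 mm tall, standing in another cell of the tray.
- core_mid (a point): Bystander: centre of an empty cardboard core, 38 mm diameter, 75 mm tall, standing in another cell of the tray.
- parcel_mid (a point): Bystander: centre of a closed carton, 150 x 110 x 85 mm, loose on the bench.
- tape_mid (a point): Bystander: centre of a roll of brown packing tape lying flat, 92 mm diameter, 48 mm high, loose on the bench in front of the rack.
- jar_b_top (a point): Centre of the lid of one of the two filled, clamped jars in the other bays (fixed, same size as the open jar; the lid face is 126 mm above its underside). Axes as jar_floor.
- jar_c_top (a point): The same for the other clamped jar.

How it is judged:
On the way, in this order (a step that is already met when the one before it is completed fails the run):
1. the drying stick stands or leans on the bottom of the open jar, the lid still open (x of stick_mid in the frame of jar_floor between -0.042 and 0.042 m and y of stick_mid in the frame of jar_floor between -0.042 and 0.042 m and z of stick_mid in the frame of jar_floor between 0.005 and 0.056 m and value of joint lid above 1 rad), for 0.2 s.
2. the lid is shut on the jar (value of joint lid below 0.03 rad and x of stick_mid in the frame of jar_floor between -0.042 and 0.042 m and y of stick_mid in the frame of jar_floor between -0.042 and 0.042 m and z of stick_mid in the frame of jar_floor between 0.005 and 0.056 m), for 0.2 s.
3. the bail's wire lies on the lid behind the lip of its catch (value of joint lid below 0.03 rad and x of bail_wire in the frame of lid_catch between -0.002 and 0.022 m and z of bail_wire in the frame of lid_catch between -0.003 and 0.0045 m), for 0.2 s.
At the end, for the whole second after the job is handed in: Stick on the jar's bottom (centre under 56 mm above the inner floor), lid under 0.01 rad, bail wire behind the lip and within 4.5 mm of the catch's face, lever home (under 0.1 rad), all at rest; parcel, tape, glue bottle and core within 30 mm of where they stood (x of stick_mid in the frame of jar_floor between -0.042 and 0.042 m and y of stick_mid in the frame of jar_floor between -0.042 and 0.042 m and z of stick_mid in the frame of jar_floor between 0.005 and 0.056 m and value of joint lid below 0.01 rad and x of bail_wire in the frame of lid_catch between -0.002 and 0.022 m and z of bail_wire in the frame of lid_catch between -0.003 and 0.0045 m and value of joint lever below 0.1 rad and linear speed of stick below 0.02 m/s and velocity of joint lever below 0.1 rad/s and distance of each of parcel_mid, tape_mid, glue_mid, core_mid from where it was at the start of the episode below 0.03 m); the robot touches nothing.
It fails at once if a bystander on the bench or in the tray is knocked more than 50 mm or tipped over (distance of any of parcel_mid, tape_mid, glue_mid, core_mid from where it was at the start of the episode above 0.05 m or angle between any of parcel_mid, tape_mid, glue_mid, core_mid's own z axis and vertical above 0.6 rad).
It fails at once if the robot leans hard on one of the filled jars (over 25 N) (contact force between the arm and jar_b above 25 N or contact force between the arm and jar_c above 25 N).
It also fails if it takes over 72 s, if anything falls off the work surface, if the arm or the gripper's body presses on something with over 40 N, if the wrist force passes 120 N, or if a joint passes its speed limit or range.

### The arm

A 6-joint arm with a two-finger parallel gripper is mounted at the origin on the work surface. World frame = base frame: x ahead of the robot, y to its left, z up, the work surface at z = 0. Lengths are in m, angles in rad, forces in N, time in s.
With the tool pointing down it reaches from about 0.325 to 0.85 m from the base axis. Payload 4.4 kg.
Tool frame: the origin (TCP) lies between the finger pads; the fingertips stand 25 mm ahead of it and the grasp point (between the pads) lies 6 mm ahead of it; z points along the fingers, x is the direction in which the jaws open and shut, and the axes are right-handed (so a half turn about z gives the same grasp; the last joint's range is limited). The gripper opens to 94 mm and grips with 3 to 60 N. Pads are 16 mm wide; open, the fingers measure 119 mm over their backs; the gripper's body (75 mm by 177 mm) begins 78 mm behind the grasp point.
Start: joints at [1.185, 0.207, 1.542, -0, 1.393, -0.15], TCP at [0.134, 0.559, 0.23] pointing down, gripper open.
Joint ranges: [-2.73, 2.73], [-0.86, 2.22], [0.23, 2.46], [-1.11, 4.25], [0.08, 2.63], [-2.82, 2.82]. Speed limits (rad/s): [2.79, 2.79, 3.14, 3.14, 3.14, 3.14].

### API

Orientations are given as a 3x3 rotation matrix whose columns are the frame's x, y, z axes.
In Python, from station import robot gives the robot as it stands.
- The arm moves only by the tool servo_tool, never from a script. Its argument "motion" is a list of rows, each an object with "delta_pos": the shift along the tool's x, y, z in cm, a list of three; "rotation": the turn, a rotation vector about the tool's x, y, z in degrees, a list of three; "grip": the opening in per cent of the stroke, from 0 (shut) to 100 (fully open). A call has 1 to 10 rows; each row is the pose to reach, as a shift and turn from the pose measured when the call began, along the tool's axes at that moment; what a row does not reach only later rows make up. A row lasts 1/10 s, in which the tool goes at most 50 mm and 8.59 degrees, less where a joint would pass 70% of its speed; a pose out of reach is approached as far as the arm can. A call with a gripper value outside its range is refused whole. The fingers move at their own pace and stop on an object; "squeeze" is the grip in N (left out, the last holds). Time passes only in rows, so rows that repeat a pose let the fingers close. It gives the time, the measured TCP pose, the force and the opening at its end, in the units of the state.
- robot.sense(): the state, without advancing time (a new reading comes with each control period).
- robot.snapshot(name): name is "scene" or "top"; returns a dict with "color" (400x640x3 uint8, blue, green, red), "K" (3x3 intrinsics, pixels), "R" (3x3) and "t" (3): a world point X has camera coordinates R X + t. Camera axes: x right, y down, z forward; pixel columns grow to the right and rows downward; lengths in m; the calibration is good to about 2 mm. A picture is of the moment at which its call begins. There is no depth.
- robot.sign_off(): hands the job in, once; it reports no verdict.
The state is a dict: "time_s": time; "q": joint angles; "joint_vel": joint speeds; "joint_efforts": joint torques, N m; "eef_pos": TCP position; "orientation": TCP orientation; "ft_force": force on the tool from outside, world axes, zero at the start; "moment": the same for the moment, N m; "grip_width": finger opening in m.
Only numpy, scipy, OpenCV 4.12 (cv2) and the standard library are available. Lean on these libraries where they do the work, as an engineer would, in place of code of your own. Each camera call takes 0.05 s, during which the arm holds its last target. There are 200 camera calls.

## Working session

There is one attempt and no reset: what is moved stays moved. The work goes in short steps, Python scripts to look and compute and a tool call to move; the robot and the scene stay as the last step left them, time stands still between calls to the robot, and variables do not carry over. Pictures are saved under pics/ and viewed, about 8 in all and at most 12, crops included, and the job is handed in when it is done.

Besides the shell and the picture viewer there is one more tool, called after "Emit:" as name(argument=value, ...) on one line, values as JSON. servo_tool: Moves the arm, as the interface text tells. Its arguments: {"type":"object","properties":{"motion":{"type":"array"},"squeeze":{"type":"number"}},"required":["motion"]}

```bash
ls; mkdir -p pics
cat > h.py <<'E'
import numpy as np, cv2
from station import robot
def snap(n,f=None):
    s=robot.snapshot(n)
    if f: cv2.imwrite('pics/'+f,s['color'])
    return s
def ray(s,u,v):
    c=-s['R'].T@s['t']; d=s['R'].T@np.linalg.solve(s['K'],[u,v,1.]); return c,d/np.linalg.norm(d)
def onz(s,u,v,z):
    c,d=ray(s,u,v); return c+d*(z-c[2])/d[2]
def two(a,pa,b,pb):
    c1,d1=ray(a,*pa); c2,d2=ray(b,*pb)
    M=np.stack([d1,-d2],1); k=np.linalg.lstsq(M,c2-c1,rcond=None)[0]
    p,q=c1+k[0]*d1,c2+k[1]*d2; return (p+q)/2,np.linalg.norm(p-q)
def proj(s,X):
    x=s['K']@(s['R']@np.asarray(X)+s['t']); return x[:2]/x[2]
E
python3 - <<'E'
from h import *
import pickle
np.set_printoptions(precision=4,suppress=True)
d={n:snap(n,n+'0.png') for n in('scene','top')}
pickle.dump(d,open('s0.pkl','wb'))
for n in d: print(n,d[n]['K'],-d[n]['R'].T@d[n]['t'],d[n]['R'])
print(robot.sense())
E
```

```text
pics
scene [[372.8942   0.     317.1793]
 [  0.     372.8942 191.6037]
 [  0.       0.       1.    ]] [ 0.9873 -0.3883  0.7742] [[ 0.6692  0.7431 -0.0031]
 [ 0.551  -0.499  -0.6689]
 [-0.4986  0.4459 -0.7433]]
top [[445.6047   0.     319.6205]
 [  0.     445.6047 199.5378]
 [  0.       0.       1.    ]] [ 0.4367 -0.0143  1.211 ] [[-0.0294 -0.9995 -0.0124]
 [-0.9964  0.0303 -0.0786]
 [ 0.079   0.0101 -0.9968]]
{'time_s': 0.1, 'q': array([ 1.1855,  0.2073,  1.5428,  0.    ,  1.3935, -0.1505]), 'joint_vel': array([ 0.0006, -0.0021, -0.004 ,  0.0009,  0.0004, -0.0002]), 'joint_efforts': array([ -0.0006, -37.186 , -28.2292,   0.0701,   0.031 ,  -0.0001]), 'eef_pos': array([0.1335, 0.5586, 0.2294]), 'orientation': array([[ 0.2327,  0.9726, -0.0008],
       [ 0.9726, -0.2327, -0.0019],
       [-0.002 , -0.0003, -1.    ]]), 'ft_force': array([-0.7098, -0.6212,  0.4396]), 'moment': array([ 0.0017, -0.0008, -0.0096]), 'grip_width': 0.09392630964435143}
```

View pics/scene0.png

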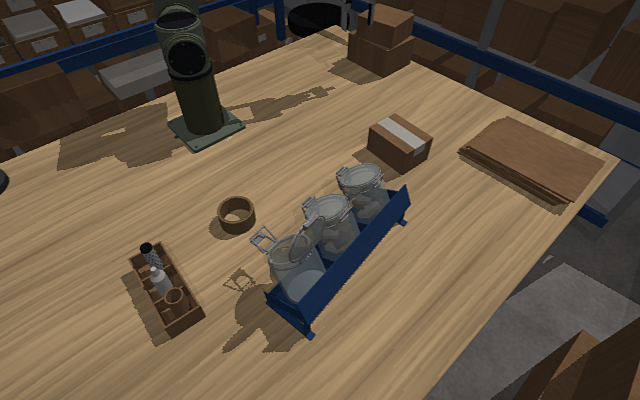

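View pics/top0.png

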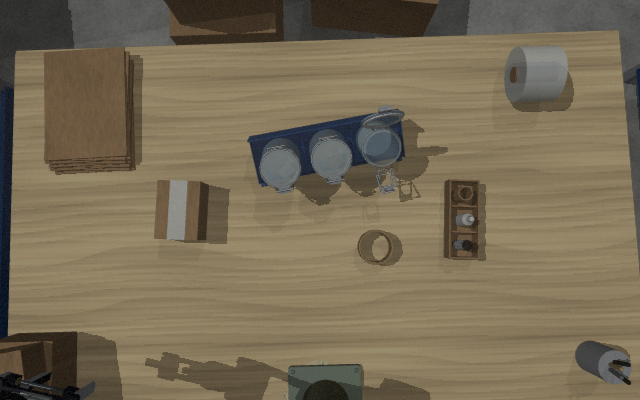

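The scene shows the open jar at the near end of the rack (scene ~(295,265), top ~(382,145)). The stick is the black cap in the tray cell nearest the robot (scene (147,248), top (465,245)). Next I'll zoom in.

Run:
```python
import pickle,cv2,numpy as np
d=pickle.load(open('s0.pkl','rb'))
def crop(n,u,v,w,h,k): return cv2.resize(d[n]['color'][v:v+h,u:u+w],None,fx=k,fy=k,interpolation=cv2.INTER_CUBIC)
a=crop('top',240,95,200,105,4); b=crop('scene',240,215,100,100,4)[:,:400]; 
c1=crop('top',435,170,60,100,3); c2=crop('scene',120,230,90,110,3)
im=np.zeros((600+230,800,3),np.uint8)
im=np.zeros((600,800,3),np.uint8)
im[:180*1]=0
a=crop('top',240,95,200,105,4)[:, :]
A=np.vstack([a,np.zeros((180,800,3),np.uint8)])
cv2.imwrite('pics/z1.png',np.vstack([a]))
B=np.zeros((600,800,3),np.uint8)
b=crop('scene',235,215,100,100,5); B[:500,:500]=b
B[:300,500:680]=c1; B[300:600,500:770]=crop('scene',120,235,90,100,3)
cv2.imwrite('pics/z2.png',B)
```

```text
(no output)
```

View pics/z1.png

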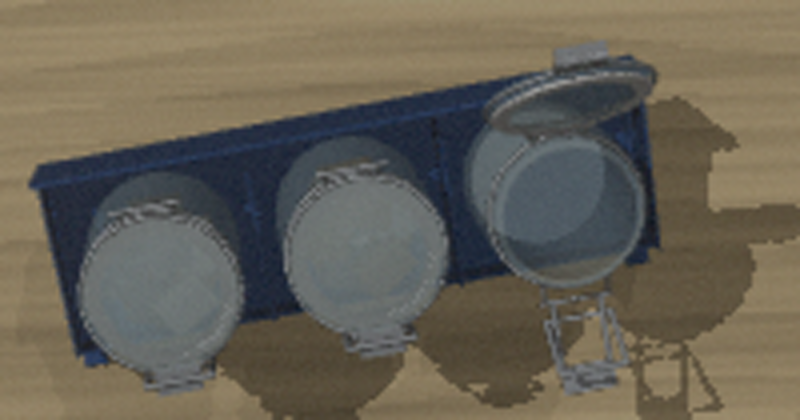

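View pics/z2.png

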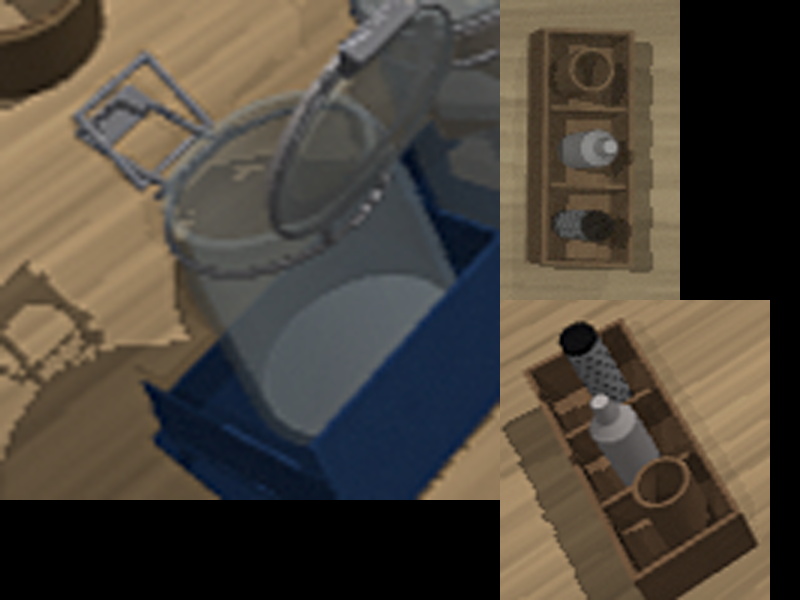

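The crops show the mouth ring at top ~(381.8,147.5), scene ~(290,252). The two clamped lids sit at top ~(280.5,166) and (332,157). The stick's cap is at top (467.3,245.3), scene (146.3,247.7). The bail wire is about top (386,190.5).

Run:
```python
from h import *
import pickle
np.set_printoptions(precision=4,suppress=True)
d=pickle.load(open('s0.pkl','rb')); T,S=d['top'],d['scene']
z1=lambda u,v:(u/4+240-.4,v/4+95-.4)
za=lambda u,v:(u/5+235-.4,v/5+215-.4)
print('cap',onz(T,467.3,245.3,.099),onz(S,146.3,247.7,.099),two(T,(467.3,245.3),S,(146.3,247.7)))
m=onz(T,*z1(567,210),.151); print('mouth',m,onz(S,*za(277,185),.151),two(T,z1(567,210),S,za(277,185)))
# rack edges: back top edge, front
for p in [(35,178),(630,62),(82,355),(655,245)]: print(p,onz(T,*z1(*p),.09),onz(T,*z1(*p),.03))
l1=onz(T,*z1(160,285),.158); l2=onz(T,*z1(367,245),.158); print('lids',l1,l2,np.linalg.norm(l1-l2),l2-l1,m-l2)
# catches
print('catch',[onz(T,*z1(*p),.135) for p in[(180,380),(380,338)]])
# tray corners top
zt=lambda u,v:((u-500)/3+435-.4,v/3+170-.4)
print('tray',[onz(T,*zt(*p),.052) for p in[(530,30),(633,30),(529,264),(631,268)]])
# bail wire ends, lever
print('bail',[two(T,z1(*a),S,za(*b)) for a,b in[((565,385),(147,190)),((618,378),(78,118)),]])
print('levertab',two(T,z1(580,300),S,za(110,118)))
```

```text
cap [ 0.4003 -0.3649  0.099 ] [ 0.4083 -0.3639  0.099 ] (array([ 0.4008, -0.3653,  0.0916]), np.float64(0.003852643230424467))
mouth [ 0.6426 -0.1557  0.151 ] [ 0.6512 -0.1601  0.151 ] (array([ 0.6451, -0.1566,  0.1403]), np.float64(0.0012474725038477568))
(35, 178) [0.686  0.1745 0.09  ] [0.6993 0.1846 0.03  ]
(630, 62) [ 0.749  -0.2079  0.09  ] [ 0.7657 -0.2183  0.03  ]
(82, 355) [0.5713 0.1466 0.09  ] [0.5785 0.1552 0.03  ]
(655, 245) [ 0.6302 -0.2187  0.09  ] [ 0.6406 -0.2296  0.03  ]
lids [0.6037 0.0894 0.158 ] [ 0.6239 -0.0348  0.158 ] 0.1258528214053446 [ 0.0202 -0.1242  0.    ] [ 0.0187 -0.1209 -0.007 ]
catch [array([0.5488, 0.0808, 0.135 ]), array([ 0.5707, -0.0413,  0.135 ])]
tray [array([ 0.5708, -0.3302,  0.052 ]), array([ 0.5681, -0.4193,  0.052 ]), array([ 0.369 , -0.3189,  0.052 ]), array([ 0.3631, -0.4058,  0.052 ])]
bail [(array([ 0.5487, -0.1645,  0.0334]), np.float64(0.001971401969364987)), (array([ 0.5447, -0.1878,  0.1099]), np.float64(0.001550736608566565))]
levertab (array([ 0.5823, -0.1749,  0.1413]), np.float64(0.028197754653051604))
```

```bash
cat >> h.py <<'E'
np.set_printoptions(precision=4,suppress=True)
M=np.array([.646,-.158,.151]); yaw=.162
def jar():
    c,s=np.cos(yaw),np.sin(yaw); Rz=np.array([[c,-s,0],[s,c,0],[0,0,1]])
    a=np.radians(25); return Rz@np.array([[np.cos(a),0,-np.sin(a)],[0,1,0],[np.sin(a),0,np.cos(a)]])
J=jar()
def jw(x,y,z): return M+J@np.array([x,y,z])/1000   # jar-mouth mm -> world
E
cat > ov.py <<'E'
from h import *
def overlay(d,q,b,lid,f,boxes):
    out=[]
    for n,(u0,v0,w,h,k) in boxes.items():
        s=d[n]; im=cv2.resize(s['color'][v0:v0+h,u0:u0+w],None,fx=k,fy=k,interpolation=cv2.INTER_CUBIC)
        P=lambda p:tuple(int(round(t)) for t in (proj(s,jw(*p))-[u0-.5,v0-.5])*k)
        def pl(pts,c): cv2.polylines(im,[np.array([P(p) for p in pts])],False,c,1)
        t=np.linspace(0,2*np.pi,40)
        pl([(46*np.cos(a),46*np.sin(a),0) for a in t],(0,255,0))
        pl([(45*np.cos(a),45*np.sin(a),-110) for a in t],(0,200,200))
        L=lambda r,y:(53-r*np.cos(lid),y,3+r*np.sin(lid))
        pl([L(53+47*np.cos(a),47*np.sin(a)) for a in t],(255,0,255))
        bp=(-58-12*np.sin(q),-18-12*np.cos(q)); tb=(-58-50*np.sin(q),-18-50*np.cos(q))
        e=q+np.pi-0; ang=b-q   # bail lean forward from jar axis = b-q 
        w_=(bp[0]-40.3*np.sin(ang),bp[1]+40.3*np.cos(ang))
        pl([(-58,-15,-18),(tb[0],-15,tb[1]),(tb[0],15,tb[1]),(-58,15,-18)],(0,0,255))
        pl([(bp[0],-20.5,bp[1]),(w_[0],-20.5,w_[1]),(w_[0],20.5,w_[1]),(bp[0],20.5,bp[1])],(255,255,0))
        out.append(im)
    h=max(i.shape[0] for i in out); out=[cv2.copyMakeBorder(i,0,h-i.shape[0],0,0,0) for i in out]
    cv2.imwrite('pics/'+f,np.hstack(out))
E
python3 - <<'E'
from ov import *
import pickle
d=pickle.load(open('s0.pkl','rb'))
overlay(d,1.9,2.35,2.15,'ov1.png',{'top':(345,95,80,110,5),'scene':(235,205,80,110,5)})
print('tape',onz(d['top'],377,247,.024))
E
```

```text
tape [ 0.4003 -0.1504  0.024 ]
```

View pics/ov1.png

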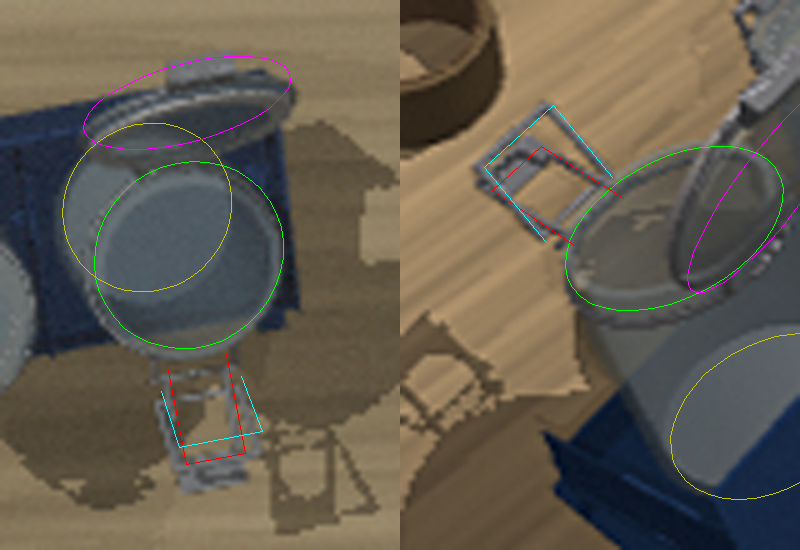

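Emit:
servo_tool(motion=[{"delta_pos": [-1,5,0],"rotation": [0,0,0],"grip": 100},{"delta_pos": [-3,10,0],"rotation": [0,0,0],"grip": 80},{"delta_pos": [-5,15,0],"rotation": [0,0,0],"grip": 60},{"delta_pos": [-8,20,0],"rotation": [0,0,0],"grip": 50},{"delta_pos": [-12,24,0],"rotation": [0,0,0],"grip": 50},{"delta_pos": [-16,28,0],"rotation": [0,0,0],"grip": 50},{"delta_pos": [-20,31,0],"rotation": [0,0,-5],"grip": 50},{"delta_pos": [-25,33,0],"rotation": [0,0,-10],"grip": 50},{"delta_pos": [-30,35,0],"rotation": [0,0,-10],"grip": 50},{"delta_pos": [-35,36,0],"rotation": [0,0,-10],"grip": 50}])

```text
time_s: 1.1
eef_pos: [0.4005, 0.1687, 0.2297]
orientation: [[0.06, 0.998, -0.001], [0.998, -0.06, -0.002], [-0.002, -0.001, -1.0]]
ft_force: [1.0, 0.8, 1.1]
grip_width: 0.0469
```

The overlay shows the rim and clasp a few mm nearer the robot and lower than modelled. Both cameras disagree by the same ~8 mm for the cap and the mouth, so this looks like calibration bias. I'll use the gripper as a reference once it is over the stick.

Emit:
servo_tool(motion=[{"delta_pos": [-5,0,0],"rotation": [0,0,0],"grip": 50},{"delta_pos": [-10,0,0],"rotation": [0,0,0],"grip": 50},{"delta_pos": [-15,1,0],"rotation": [0,0,0],"grip": 50},{"delta_pos": [-20,1,0],"rotation": [0,0,0],"grip": 50},{"delta_pos": [-25,2,0],"rotation": [0,0,0],"grip": 50},{"delta_pos": [-30,2,0],"rotation": [0,0,0],"grip": 50},{"delta_pos": [-35,3,0],"rotation": [0,0,0],"grip": 50},{"delta_pos": [-40,3,0],"rotation": [0,0,0],"grip": 50},{"delta_pos": [-45,3,0],"rotation": [0,0,0],"grip": 50},{"delta_pos": [-49,3.5,2],"rotation": [0,0,0],"grip": 50}])

```text
time_s: 2.1
eef_pos: [0.4065, -0.3265, 0.213]
orientation: [[0.062, 0.998, 0.003], [0.998, -0.062, -0.007], [-0.007, 0.004, -1.0]]
ft_force: [0.7, -0.2, 0.0]
grip_width: 0.047
```

Emit:
servo_tool(motion=[{"delta_pos": [-5,0,2],"rotation": [0,0,0],"grip": 50},{"delta_pos": [-6,0,3],"rotation": [0,0,0],"grip": 50},{"delta_pos": [-6,0,3],"rotation": [0,0,0],"grip": 50}])

```text
time_s: 2.4
eef_pos: [0.4011, -0.3876, 0.1805]
orientation: [[0.065, 0.998, 0.0], [0.998, -0.065, -0.003], [-0.003, 0.0, -1.0]]
ft_force: [-0.5, -0.3, -0.5]
grip_width: 0.0473
```

Run:
```python
from h import *
s=robot.sense(); p,R=s['eef_pos'],s['orientation']; print(p,R,s['q'],s['grip_width'])
o=[]
for n in('scene','top'):
    d=snap(n); k=6
    w=s['grip_width']/2
    pts=[p+R@np.array([x,y,.025]) for x in(w,-w) for y in(-.008,.008)]+[p+R@np.array([0,0,.025])]
    c=proj(d,p+[0,0,-.07]); u,v=int(c[0]-33),int(c[1]-48)
    im=cv2.resize(d['color'][v:v+96,u:u+66],None,fx=k,fy=k,interpolation=cv2.INTER_CUBIC)
    for q in pts: 
        a=(proj(d,q)-[u-.5,v-.5])*k; cv2.circle(im,(int(a[0]),int(a[1])),3,(0,0,255),1)
    print(n,u,v); o.append(im)
cv2.imwrite('pics/g1.png',np.hstack(o))
```

```text
[ 0.4011 -0.3876  0.1805] [[ 0.0651  0.9979  0.    ]
 [ 0.9979 -0.0651 -0.0029]
 [-0.0029  0.0002 -1.    ]] [-0.9224  0.2148  1.6391 -0.0018  1.2854 -2.4276] 0.047266903744445476
scene 99 200
top 445 196
```

View pics/g1.png

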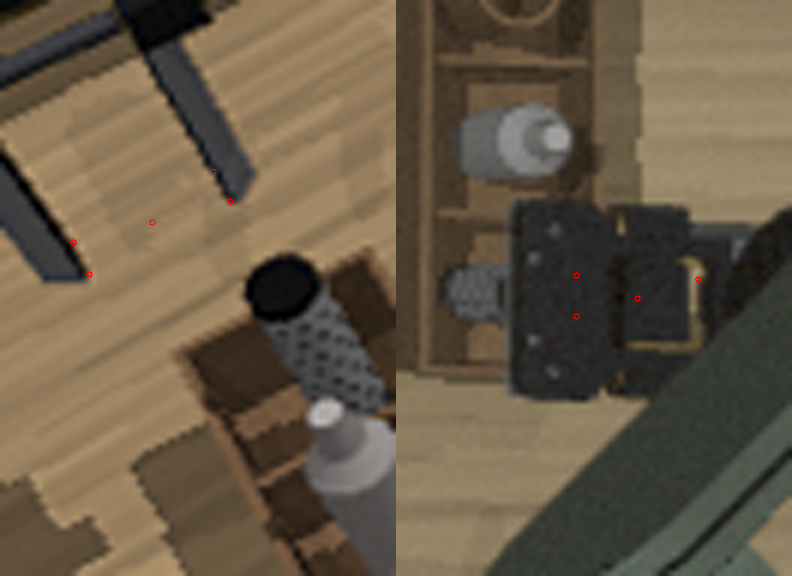

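The gripper's predicted inner corners match its image in the scene camera to within 1 px (e.g. (231,201)), so the scene camera is good. That puts the cap at about (0.408,-0.364) and the mouth at about (0.650,-0.161). Next is the grasp.

Emit:
servo_tool(motion=[{"delta_pos": [2.4,0.5,0],"rotation": [0,0,0],"grip": 50},{"delta_pos": [2.4,0.5,4],"rotation": [0,0,0],"grip": 50},{"delta_pos": [2.4,0.5,7.5],"rotation": [0,0,0],"grip": 50},{"delta_pos": [2.4,0.5,9.5],"rotation": [0,0,0],"grip": 50},{"delta_pos": [2.4,0.5,9.5],"rotation": [0,0,0],"grip": 20},{"delta_pos": [2.4,0.5,9.5],"rotation": [0,0,0],"grip": 10},{"delta_pos": [2.4,0.5,9.5],"rotation": [0,0,0],"grip": 10},{"delta_pos": [2.4,0.5,9.5],"rotation": [0,0,0],"grip": 10},{"delta_pos": [2.4,0.5,9.5],"rotation": [0,0,0],"grip": 10},{"delta_pos": [2.4,0.5,9.5],"rotation": [0,0,0],"grip": 10}], squeeze=25)

```text
time_s: 3.5
eef_pos: [0.4104, -0.3638, 0.0898]
orientation: [[0.062, 0.998, 0.005], [0.998, -0.062, -0.007], [-0.007, 0.006, -1.0]]
ft_force: [0.1, 0.8, 6.6]
grip_width: 0.0252
```

```bash
sed -i 's/^M=.*/M=np.array([.650,-.1605,.151]); yaw=.162/' h.py
cat >> h.py <<'E'
from scipy.spatial.transform import Rotation as Ro
def pose(alpha=0):   # tool tilted alpha deg beyond the jar axis
    a=np.radians(alpha); z=J@[np.sin(a),0,-np.cos(a)]; x=J[:,1]; return np.stack([x,np.cross(z,x),z],1)
def go(X,R,s=None):
    s=s or robot.sense(); p,R0=s['eef_pos'],s['orientation']
    print('cm',R0.T@(X-p)*100,'deg',np.degrees(Ro.from_matrix(R0.T@R).as_rotvec()),'X',X)
E
python3 - <<'E'
from h import *
go(jw(0,0,125),pose()); go(jw(0,0,-4),pose()); print(robot.sense()['q'])
E
```

```text
cm [ 20.4877  17.5906 -17.4964] deg [-24.6237   3.2257 -12.5637] X [ 0.5979 -0.169   0.2643]
cm [21.7817 22.8411 -5.7845] deg [-24.6237   3.2257 -12.5637] X [ 0.6517 -0.1602  0.1474]
[-0.8827  0.3038  1.7373 -0.0007  1.0917 -2.3906]
```

Emit:
servo_tool(motion=[{"delta_pos": [0,0,-5],"rotation": [0,0,0],"grip": 10},{"delta_pos": [0,0,-9],"rotation": [0,0,0],"grip": 10},{"delta_pos": [0,0,-13],"rotation": [0,0,0],"grip": 10},{"delta_pos": [0,0,-17],"rotation": [0,0,0],"grip": 10},{"delta_pos": [0,0,-20],"rotation": [0,0,0],"grip": 10}])

```text
time_s: 4.0
eef_pos: [0.4096, -0.3629, 0.2931]
orientation: [[0.063, 0.998, 0.007], [0.998, -0.063, -0.01], [-0.01, 0.008, -1.0]]
ft_force: [0.1, -0.2, -1.1]
grip_width: 0.025
```

Run:
```python
from h import *
go(jw(0,0,125),pose()); go(jw(0,0,-4),pose()); print(robot.sense())
```

```text
cm [20.5556 17.5473  2.822 ] deg [-24.5023   3.401  -12.5363] X [ 0.5979 -0.169   0.2643]
cm [21.8836 22.7689 14.543 ] deg [-24.5023   3.401  -12.5363] X [ 0.6517 -0.1602  0.1474]
{'time_s': 4.0, 'q': array([-0.8827,  0.0966,  1.5378, -0.0008,  1.4947, -2.3907]), 'joint_vel': array([-0.    , -0.1799, -0.383 ,  0.0004,  0.583 ,  0.0001]), 'joint_efforts': array([  0.1449, -33.3766, -28.3089,  -0.0724,  -0.2786,   0.0024]), 'eef_pos': array([ 0.4096, -0.3629,  0.2931]), 'orientation': array([[ 0.0627,  0.998 ,  0.0073],
       [ 0.998 , -0.0627, -0.0101],
       [-0.0097,  0.008 , -0.9999]]), 'ft_force': array([ 0.0715, -0.2216, -1.082 ]), 'moment': array([ 0.0195, -0.012 ,  0.0213]), 'grip_width': 0.02497670783564005}
```

Emit:
servo_tool(motion=[{"delta_pos": [3,2.5,0],"rotation": [-4,0.5,-2],"grip": 10},{"delta_pos": [6,5.5,0],"rotation": [-8,1,-4],"grip": 10},{"delta_pos": [10,8.5,0],"rotation": [-12,1.7,-6],"grip": 10},{"delta_pos": [14,12,0],"rotation": [-16,2.2,-8],"grip": 10},{"delta_pos": [18,15,0],"rotation": [-20,2.8,-10],"grip": 10},{"delta_pos": [20.5,17.5,1.5],"rotation": [-24.5,3.4,-12.5],"grip": 10},{"delta_pos": [20.5,17.5,2.8],"rotation": [-24.5,3.4,-12.5],"grip": 10},{"delta_pos": [20.5,17.5,2.8],"rotation": [-24.5,3.4,-12.5],"grip": 10}])

```text
time_s: 4.8
eef_pos: [0.5955, -0.1683, 0.2613]
orientation: [[-0.162, 0.897, 0.411], [0.987, 0.146, 0.07], [0.003, 0.417, -0.909]]
ft_force: [-0.3, 0.4, -0.4]
grip_width: 0.0252
```

Run:
```python
from h import *
go(jw(0,0,125),pose()); go(jw(0,0,-4),pose()); print(robot.sense()['q'])
d=snap('scene'); im=cv2.resize(d['color'][150:320,200:380],None,fx=4,fy=4,interpolation=cv2.INTER_CUBIC)[:600]
for z in(0,-110):
  P=[((proj(d,jw(40*np.cos(a),40*np.sin(a),z))-[199.5,149.5])*4).astype(int) for a in np.linspace(0,6.28,40)]
  cv2.polylines(im,[np.array(P)],False,(0,255,0),1)
cv2.imwrite('pics/g2.png',im)
```

```text
cm [-0.1046  0.3328 -0.1805] deg [-0.3258 -0.18   -0.0571] X [ 0.5979 -0.169   0.2643]
cm [-0.145   0.4062 12.7192] deg [-0.3258 -0.18   -0.0571] X [ 0.6517 -0.1602  0.1474]
[-0.5614  0.0502  1.7131  0.3231  1.0713 -2.4056]
```

View pics/g2.png

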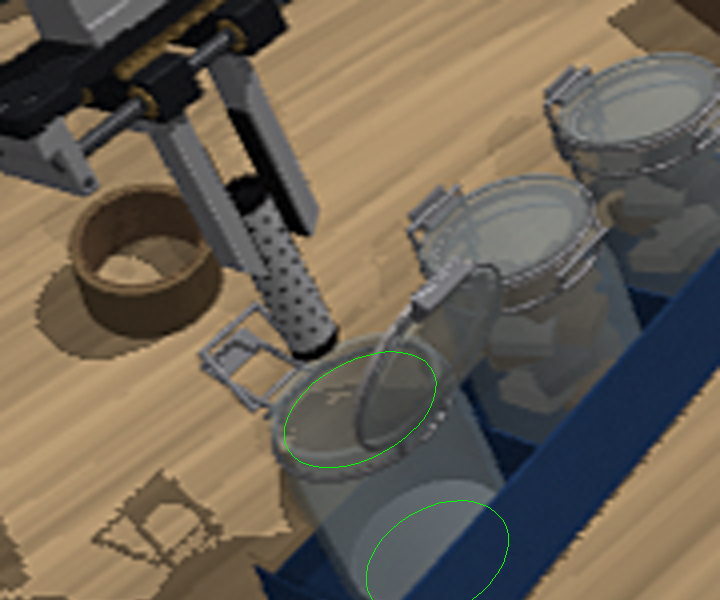

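The picture shows the stick held above the mouth, and the modelled rim circle (centre (360,410)) lies within the glass ring. Next I insert the stick and release it.

Emit:
servo_tool(motion=[{"delta_pos": [-0.1,0.2,1],"rotation": [0,0,0],"grip": 10},{"delta_pos": [-0.1,0.2,4],"rotation": [0,0,0],"grip": 10},{"delta_pos": [-0.1,0.2,7],"rotation": [0,0,0],"grip": 10},{"delta_pos": [-0.1,0.2,10],"rotation": [0,0,0],"grip": 10},{"delta_pos": [-0.1,0.2,12],"rotation": [0,0,0],"grip": 10},{"delta_pos": [-0.1,0.2,12.5],"rotation": [0,0,0],"grip": 10},{"delta_pos": [-0.1,0.2,12.5],"rotation": [0,0,0],"grip": 10}])

```text
time_s: 5.55
eef_pos: [0.6499, -0.1624, 0.1498]
orientation: [[-0.16, 0.897, 0.413], [0.987, 0.144, 0.069], [0.002, 0.419, -0.908]]
ft_force: [0.3, -0.4, -0.6]
grip_width: 0.0253
```

Emit:
servo_tool(motion=[{"delta_pos": [0,0,0],"rotation": [0,0,0],"grip": 42},{"delta_pos": [0,0,0],"rotation": [0,0,0],"grip": 42},{"delta_pos": [0,0,0],"rotation": [0,0,0],"grip": 42},{"delta_pos": [0,0,0],"rotation": [0,0,0],"grip": 42},{"delta_pos": [0,0,-3],"rotation": [0,0,0],"grip": 42},{"delta_pos": [0,0,-7],"rotation": [0,0,0],"grip": 42},{"delta_pos": [0,0,-11],"rotation": [0,0,0],"grip": 42},{"delta_pos": [0,0,-15],"rotation": [0,0,0],"grip": 42},{"delta_pos": [0,0,-18],"rotation": [0,0,0],"grip": 10},{"delta_pos": [0,0,-20],"rotation": [0,0,0],"grip": 0}])

```text
time_s: 6.55
eef_pos: [0.5675, -0.1773, 0.3373]
orientation: [[-0.158, 0.894, 0.42], [0.987, 0.145, 0.064], [-0.004, 0.424, -0.906]]
ft_force: [0.8, -0.5, -0.0]
grip_width: 0.0267
```

Run:
```python
from h import *
d=snap('scene'); im=cv2.resize(d['color'][170:320,200:380],None,fx=4,fy=4,interpolation=cv2.INTER_CUBIC)[:600]
P=lambda p:tuple(((proj(d,p)-[199.5,169.5])*4).astype(int))
for l,c in((1.95,(0,0,255)),(2.2,(255,0,255))):
  L=[P(jw(53-r*np.cos(l),y,3+r*np.sin(l))) for r,y in[(0,0),(107,0)]]; cv2.line(im,*L,c,1)
cv2.imwrite('pics/g3.png',im)
l=2.1
H=jw(53,0,3); print('hinge',H,'lidtip',jw(53-107*np.cos(l),0,3+107*np.sin(l)))
s=robot.sense(); print(s['eef_pos'],s['q'],s['grip_width'])
```

```text
hinge [ 0.6962 -0.153   0.1761] lidtip [ 0.7059 -0.1514  0.2827]
[ 0.568  -0.1781  0.3404] [-0.6087 -0.0602  1.663   0.3157  1.223  -2.4009] 0.022971965744344704
```

View pics/g3.png

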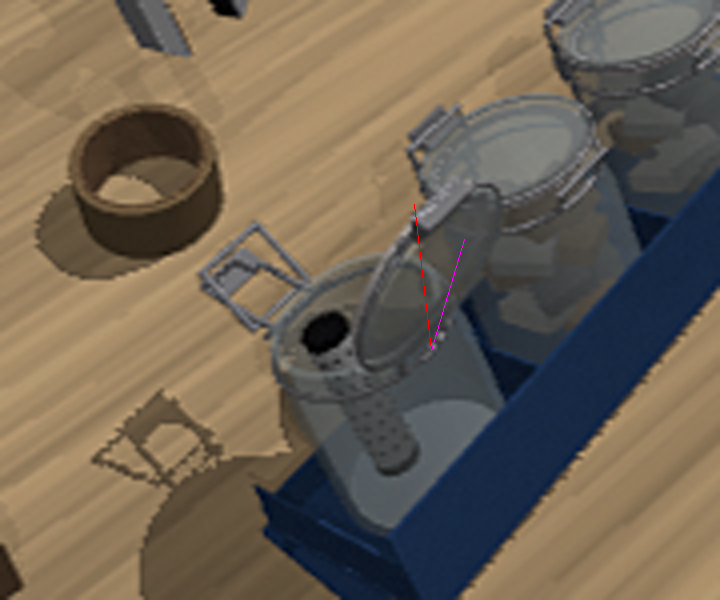

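The stick is inside the jar, leaning on the front wall (cap at (325,333)). The lid is at about 2.1 rad (catch at (443,205)). Next I go over the lid and behind it.

Run:
```python
from h import *
rx=np.array([np.cos(yaw),np.sin(yaw),0])
for k,z in((.06,.37),(.12,.36),(.12,.27)):
    X=M+rx*k; X[2]=z; go(X,pose(-25))
```

```text
cm [ 0.4389 14.2604  3.4597] deg [25.2944  0.4535 -0.0835] X [ 0.7092 -0.1508  0.37  ]
cm [ 0.465  19.2578  6.9274] deg [25.2944  0.4535 -0.0835] X [ 0.7684 -0.1411  0.36  ]
cm [ 0.5311 15.4124 15.0642] deg [25.2944  0.4535 -0.0835] X [ 0.7684 -0.1411  0.27  ]
```

Emit:
servo_tool(motion=[{"delta_pos": [0,2,-2],"rotation": [8,0,0],"grip": 0},{"delta_pos": [0.2,5,-1],"rotation": [16,0,0],"grip": 0},{"delta_pos": [0.3,9,1],"rotation": [24,0,0],"grip": 0},{"delta_pos": [0.4,14,3.3],"rotation": [25,0,0],"grip": 0},{"delta_pos": [0.5,17.5,5.5],"rotation": [25,0,0],"grip": 0},{"delta_pos": [0.5,19.3,6.9],"rotation": [25,0,0],"grip": 0},{"delta_pos": [0.5,19.3,6.9],"rotation": [25,0,0],"grip": 0},{"delta_pos": [0.5,17.5,11],"rotation": [25,0,0],"grip": 0},{"delta_pos": [0.5,15.5,15],"rotation": [25,0,0],"grip": 0},{"delta_pos": [0.5,15.5,15],"rotation": [25,0,0],"grip": 0}])

```text
time_s: 7.6
eef_pos: [0.7632, -0.1407, 0.2612]
orientation: [[-0.157, 0.987, -0.011], [0.988, 0.157, -0.002], [0.0, -0.011, -1.0]]
ft_force: [-0.5, 0.8, -1.2]
grip_width: 0.0002
```

Emit:
servo_tool(motion=[{"delta_pos": [0,-2,0],"rotation": [0,0,0],"grip": 0},{"delta_pos": [0,-3.5,0],"rotation": [0,0,0],"grip": 0},{"delta_pos": [0,-4.5,0],"rotation": [0,0,0],"grip": 0},{"delta_pos": [0,-5.5,0],"rotation": [0,0,0],"grip": 0},{"delta_pos": [0,-6.5,0],"rotation": [0,0,0],"grip": 0},{"delta_pos": [0,-7.5,0],"rotation": [0,0,0],"grip": 0},{"delta_pos": [0,-8.5,0],"rotation": [0,0,0],"grip": 0},{"delta_pos": [0,-9.5,0],"rotation": [0,0,0],"grip": 0},{"delta_pos": [0,-10.5,0],"rotation": [0,0,0],"grip": 0},{"delta_pos": [0,-11,0],"rotation": [0,0,0],"grip": 0}])

```text
time_s: 8.6
eef_pos: [0.6533, -0.1582, 0.2623]
orientation: [[-0.157, 0.988, -0.012], [0.988, 0.157, -0.001], [0.001, -0.012, -1.0]]
ft_force: [0.1, -0.1, 0.0]
grip_width: 0.0003
```

Emit:
servo_tool(motion=[{"delta_pos": [0,-1,-1],"rotation": [0,0,0],"grip": 0},{"delta_pos": [0,-2,-3],"rotation": [0,0,0],"grip": 0},{"delta_pos": [0,-4,-5],"rotation": [-5,0,0],"grip": 0},{"delta_pos": [0,-7,-5],"rotation": [-10,0,0],"grip": 0},{"delta_pos": [0,-10,-5],"rotation": [-15,0,0],"grip": 20},{"delta_pos": [0,-13,-5],"rotation": [-20,0,0],"grip": 34},{"delta_pos": [0,-17,-5],"rotation": [-25,0,0],"grip": 34},{"delta_pos": [0,-20,-5],"rotation": [-25,0,0],"grip": 34},{"delta_pos": [0,-22,-5],"rotation": [-25,0,0],"grip": 34}])

```text
time_s: 9.5
eef_pos: [0.4339, -0.1924, 0.3149]
orientation: [[-0.155, 0.9, 0.406], [0.988, 0.142, 0.064], [-0.0, 0.411, -0.912]]
ft_force: [0.1, -0.9, -0.7]
grip_width: 0.0317
```

Run:
```python
from h import *
import pickle
d={n:snap(n) for n in('scene','top')}; pickle.dump(d,open('s1.pkl','wb'))
s=d['scene']; im=cv2.resize(s['color'][180:320,215:345],None,fx=5,fy=5,interpolation=cv2.INTER_CUBIC)[:600]
def P(p): return tuple(((proj(s,jw(*p))-[214.5,179.5])*5).astype(int))
for q,b in((1.9,2.35),):
  bp=(-58-12*np.sin(q),-18-12*np.cos(q)); tb=(-58-50*np.sin(q),-18-50*np.cos(q)); a=b-q
  w=(bp[0]-40.3*np.sin(a),bp[1]+40.3*np.cos(a)); print(bp,tb,w)
  cv2.line(im,P((w[0],-20,w[1])),P((w[0],20,w[1])),(255,255,0),1)
  cv2.line(im,P((tb[0],-17,tb[1])),P((tb[0],17,tb[1])),(0,0,255),1)
  cv2.line(im,P((-54,-14,12)),P((-54,14,12)),(0,255,0),1)
cv2.imwrite('pics/g4.png',im)
S=robot.sense(); print(S['eef_pos'],S['q'],S['grip_width'],S['ft_force'])
```

```text
(np.float64(-69.35560105224897), np.float64(-14.12052519763796)) (np.float64(-105.31500438437072), np.float64(-1.835521656824831)) (np.float64(-86.88471207693155), np.float64(22.167493027174913))
[ 0.4348 -0.1931  0.3156] [-0.8416 -0.2968  1.9065  0.3655  1.3079 -2.6231] 0.03201336285715707 [0.8976 0.0533 0.1549]
```

View pics/g4.png

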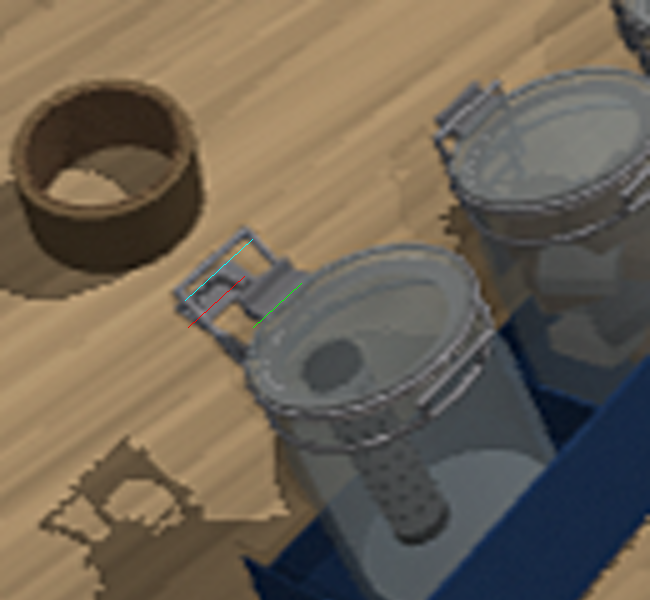

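The lid is shut with the stick inside. The catch is at (275,290) and the wire at (178,295)–(250,232), within about 3 mm of the model. Next I swing the bail over with the fingers straddling the catch.

Run:
```python
from h import *
for x,z in((-125,70),(-125,41),(-70,40),(-50,38)): go(jw(x,0,z),pose(0))
```

```text
cm [-0.1854  0.4772 17.1141] deg [-0.6839  0.2293 -0.3624] X [ 0.509  -0.1835  0.1616]
cm [-0.1737  0.5118 20.0139] deg [-0.6839  0.2293 -0.3624] X [ 0.5211 -0.1816  0.1353]
cm [-0.1386  6.0125 20.0482] deg [-0.6839  0.2293 -0.3624] X [ 0.5707 -0.1735  0.1577]
cm [-0.1252  8.0147 20.2243] deg [-0.6839  0.2293 -0.3624] X [ 0.5894 -0.1704  0.1643]
```

Emit:
servo_tool(motion=[{"delta_pos": [-0.2,0.3,4],"rotation": [-0.7,0,-0.4],"grip": 37},{"delta_pos": [-0.2,0.3,8],"rotation": [-0.7,0,-0.4],"grip": 37},{"delta_pos": [-0.2,0.3,12],"rotation": [-0.7,0,-0.4],"grip": 37},{"delta_pos": [-0.2,0.3,16],"rotation": [-0.7,0,-0.4],"grip": 37},{"delta_pos": [-0.2,0.3,18.5],"rotation": [-0.7,0,-0.4],"grip": 37},{"delta_pos": [-0.2,0.3,20],"rotation": [-0.7,0,-0.4],"grip": 37},{"delta_pos": [-0.2,0.3,20],"rotation": [-0.7,0,-0.4],"grip": 37}])

```text
time_s: 10.3
eef_pos: [0.519, -0.1804, 0.132]
orientation: [[-0.162, 0.896, 0.414], [0.987, 0.147, 0.068], [-0.0, 0.42, -0.908]]
ft_force: [-0.7, 0.7, 0.1]
grip_width: 0.0344
```

Run:
```python
from h import *
S=robot.sense(); print(S['eef_pos'],S['q'],S['grip_width'],S['ft_force'])
print('tcp in jar',J.T@(S['eef_pos']-M)*1000)
for x,z in((-125,41),(-70,40),(-50,38)): go(jw(x,0,z),pose(0))
```

```text
[ 0.519  -0.1804  0.132 ] [-0.6786  0.0686  1.9894  0.4366  0.8337 -2.6678] 0.03444894748097958 [-0.7172  0.6594  0.1009]
tcp in jar [-128.0466    1.5021   38.7952]
cm [-0.1504  0.3039 -0.2214] deg [-0.171  -0.02    0.0463] X [ 0.5211 -0.1816  0.1353]
cm [-0.1549  5.8041 -0.1379] deg [-0.171  -0.02    0.0463] X [ 0.5707 -0.1735  0.1577]
cm [-0.1565  7.8047  0.0562] deg [-0.171  -0.02    0.0463] X [ 0.5894 -0.1704  0.1643]
```

Emit:
servo_tool(motion=[{"delta_pos": [-0.15,1,-0.3],"rotation": [0,0,0],"grip": 37},{"delta_pos": [-0.15,2,-0.3],"rotation": [0,0,0],"grip": 37},{"delta_pos": [-0.15,3,-0.3],"rotation": [0,0,0],"grip": 37},{"delta_pos": [-0.15,4,-0.3],"rotation": [0,0,0],"grip": 37},{"delta_pos": [-0.15,5,-0.3],"rotation": [0,0,0],"grip": 37},{"delta_pos": [-0.15,6,-0.2],"rotation": [0,0,0],"grip": 37},{"delta_pos": [-0.15,6.6,0],"rotation": [0,0,0],"grip": 37},{"delta_pos": [-0.15,7.1,0],"rotation": [0,0,0],"grip": 37},{"delta_pos": [-0.15,7.5,0],"rotation": [0,0,0],"grip": 37},{"delta_pos": [-0.15,7.5,0],"rotation": [0,0,0],"grip": 37}])

```text
time_s: 11.3
eef_pos: [0.5802, -0.17, 0.1593]
orientation: [[-0.167, 0.901, 0.399], [0.986, 0.151, 0.071], [0.003, 0.405, -0.914]]
ft_force: [-22.2, -3.0, 4.6]
grip_width: 0.0349
```

Run:
```python
from h import *
S=robot.sense(); print(S['eef_pos'],S['grip_width'],J.T@S['ft_force'])
print('tcp in jar',J.T@(S['eef_pos']-M)*1000)
s=snap('scene'); im=cv2.resize(s['color'][200:290,220:330],None,fx=6,fy=6,interpolation=cv2.INTER_CUBIC)
cv2.imwrite('pics/g5.png',im)
```

```text
[ 0.5802 -0.17    0.1593] 0.03491559740600245 [-18.372    0.65    13.6294]
tcp in jar [-60.3317   1.8438  37.2441]
```

View pics/g5.png

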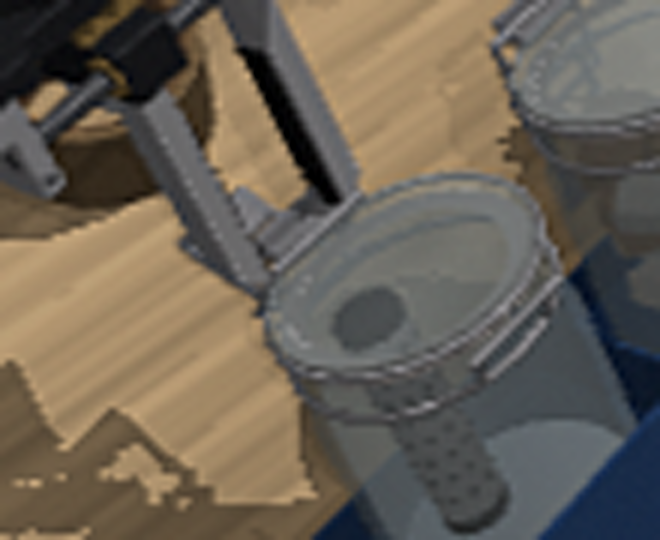

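The wire now lies across the lid behind the catch, from about (270,275) to (355,200). The contact force direction (36° leg lean) agrees. Now I back off and plan the lever press.

Emit:
servo_tool(motion=[{"delta_pos": [0,-1.5,0],"rotation": [0,0,0],"grip": 37},{"delta_pos": [0,-3,-1],"rotation": [0,0,0],"grip": 37},{"delta_pos": [0,-4,-4],"rotation": [-1,0,0],"grip": 20},{"delta_pos": [0,-4.5,-4],"rotation": [-1,0,0],"grip": 0},{"delta_pos": [0,-4.5,-4],"rotation": [-1,0,0],"grip": 0},{"delta_pos": [0,-4.5,-4],"rotation": [-1,0,0],"grip": 0}])

```text
time_s: 11.95
eef_pos: [0.5242, -0.1796, 0.1773]
orientation: [[-0.166, 0.894, 0.415], [0.986, 0.149, 0.073], [0.004, 0.422, -0.907]]
ft_force: [0.2, 0.4, -0.6]
grip_width: 0.006
```

```bash
cat > lev.py <<'E'
from h import *
S=robot.sense(); print('tcp in jar',J.T@(S['eef_pos']-M)*1000,S['q'],S['grip_width'],J.T@S['ft_force'])
def tcp(q,a,off=0,edge=8):
    a=np.radians(a); n=np.array([np.cos(q),-np.sin(q)])
    K=np.array([-58-50*np.sin(q),-18-50*np.cos(q)])-(1.5+off)*n
    t=K-edge*np.array([np.cos(a),np.sin(a)])-25*np.array([np.sin(a),-np.cos(a)]); return jw(t[0],0,t[1])
E
python3 - <<'E'
from lev import *
s=snap('scene'); im=cv2.resize(s['color'][200:290,220:330],None,fx=6,fy=6,interpolation=cv2.INTER_CUBIC)
cv2.imwrite('pics/g6.png',im)
for q,a,off,e in((1.95,0,20,0),(1.9,0,0,0),(1.7,5,0,0),(1.5,8,0,3),(1.3,14,0,6),(1.1,20,0,8),(.9,26,0,8),(.7,32,0,8),(.5,36,0,8),(.3,38,0,8),(.1,38,0,8),(-.06,38,0,8)): print(q,a); go(tcp(q,a,off,e),pose(a),S)
E
```

```text
tcp in jar [-104.2268    1.3987   77.6489] [-0.6734  0.0101  1.9416  0.4051  0.9323 -2.612 ] 0.006032399801240304 [-0.0277  0.3785 -0.6013]
1.95 0
cm [-0.1599  0.7761  3.2152] deg [-0.0507 -0.3119  0.1858] X [ 0.5447 -0.1777  0.1514]
1.9 0
cm [-0.1686 -0.0561  5.3057] deg [-0.0507 -0.3119  0.1858] X [ 0.546  -0.1775  0.129 ]
1.7 5
cm [-0.1723 -0.5291  6.281 ] deg [-5.0507 -0.3198  0.1721] X [ 0.5458 -0.1775  0.1181]
1.5 8
cm [-0.1765 -1.0144  7.3351] deg [-8.0507 -0.3244  0.1637] X [ 0.5459 -0.1775  0.1065]
1.3 14
cm [-0.1814 -1.4152  8.4776] deg [-14.0507  -0.3331   0.1468] X [ 0.547  -0.1773  0.0945]
1.1 20
cm [-0.1874 -1.5002  9.624 ] deg [-20.0507  -0.3412   0.1295] X [ 0.551  -0.1767  0.0837]
0.9 26
cm [-0.194  -1.1933 10.6593] deg [-26.0507  -0.3487   0.1119] X [ 0.5581 -0.1755  0.0756]
0.7 32
cm [-0.2007 -0.7066 11.596 ] deg [-32.0506  -0.3557   0.0939] X [ 0.5663 -0.1742  0.0692]
0.5 36
cm [-0.2069 -0.0124 12.3276] deg [-36.0506  -0.36     0.0817] X [ 0.5756 -0.1727  0.0655]
0.3 38
cm [-0.2124  0.843  12.818 ] deg [-38.0506  -0.362    0.0755] X [ 0.5853 -0.1711  0.0647]
0.1 38
cm [-0.2168  1.8157 13.0449] deg [-38.0506  -0.362    0.0755] X [ 0.5949 -0.1695  0.0667]
-0.06 38
cm [-0.2196  2.6142 13.0841] deg [-38.0506  -0.362    0.0755] X [ 0.6023 -0.1683  0.0697]
```

View pics/g6.png

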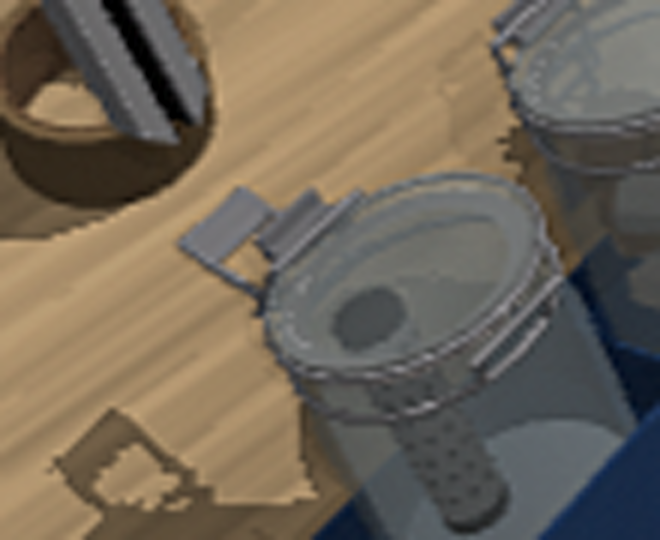

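The wire sits on the lid behind the catch ((270,272)–(362,195)) and the tab is free at (230,225). Next is the lever press.

Emit:
servo_tool(motion=[{"delta_pos": [-0.15,0.8,3.2],"rotation": [0,0,0],"grip": 0},{"delta_pos": [-0.15,-0.1,5.3],"rotation": [0,0,0],"grip": 0},{"delta_pos": [-0.15,-0.5,6.3],"rotation": [-5,0,0],"grip": 0},{"delta_pos": [-0.15,-1.0,7.3],"rotation": [-8,0,0],"grip": 0},{"delta_pos": [-0.2,-1.4,8.5],"rotation": [-14,0,0],"grip": 0},{"delta_pos": [-0.2,-1.5,9.6],"rotation": [-20,0,0],"grip": 0},{"delta_pos": [-0.2,-1.5,9.6],"rotation": [-20,0,0],"grip": 0}])

```text
time_s: 12.7
eef_pos: [0.5724, -0.1488, 0.1282]
orientation: [[-0.089, 0.795, 0.6], [0.996, 0.089, 0.03], [-0.03, 0.6, -0.799]]
ft_force: [-43.8, -71.3, -48.5]
grip_width: 0.0005
```

Run:
```python
from lev import *
for q,a,off,e in((1.1,20,0,8),(.9,26,0,8),(.7,32,0,8),(.5,36,0,8),(.3,38,0,8),(.1,38,0,8),(-.06,38,0,8)): print(q,a); go(tcp(q,a,off,e),pose(a),S)
s=snap('scene'); cv2.imwrite('pics/g7.png',cv2.resize(s['color'][200:290,220:330],None,fx=6,fy=6,interpolation=cv2.INTER_CUBIC))
```

```text
tcp in jar [-77.2905  24.0814  10.9226] [-0.6023  0.0883  2.068   0.7368  0.5734 -2.8192] 0.0004891340044352138 [-70.0701 -63.3095 -20.8199]
1.1 20
cm [-2.4534 -4.6207  2.1893] deg [-8.1357  4.0422 -2.028 ] X [ 0.551  -0.1767  0.0837]
0.9 26
cm [-2.377  -4.5355  3.2631] deg [-14.1326   4.1498  -1.8168] X [ 0.5581 -0.1755  0.0756]
0.7 32
cm [-2.2968 -4.2543  4.2773] deg [-20.1295   4.2503  -1.6013] X [ 0.5663 -0.1742  0.0692]
0.5 36
cm [-2.2173 -3.7276  5.1338] deg [-24.1274   4.3133  -1.4552] X [ 0.5756 -0.1727  0.0655]
0.3 38
cm [-2.1432 -2.9933  5.7877] deg [-26.1263   4.3436  -1.3815] X [ 0.5853 -0.1711  0.0647]
0.1 38
cm [-2.0782 -2.0897  6.2082] deg [-26.1263   4.3436  -1.3815] X [ 0.5949 -0.1695  0.0667]
-0.06 38
cm [-2.0333 -1.3174  6.4099] deg [-26.1263   4.3436  -1.3815] X [ 0.6023 -0.1683  0.0697]
```

Joint 6 ran into its -2.82 limit, which pushed the tool sideways against the clasp. I'll retreat at once, then turn the tool by half a turn about z.

Emit:
servo_tool(motion=[{"delta_pos": [-0.7,-2,-2],"rotation": [3,0,0],"grip": 0},{"delta_pos": [-0.7,-4,-5],"rotation": [8,0,0],"grip": 0},{"delta_pos": [-0.7,-6,-9],"rotation": [14,0,0],"grip": 0},{"delta_pos": [-0.7,-8,-12],"rotation": [14,0,0],"grip": 0}])

```text
time_s: 13.15
eef_pos: [0.4385, -0.168, 0.1795]
orientation: [[-0.089, 0.916, 0.392], [0.995, 0.095, 0.005], [-0.033, 0.391, -0.92]]
ft_force: [-0.3, -0.7, 0.3]
grip_width: 0.0002
```

Run:
```python
from lev import *
s=snap('scene'); a=cv2.resize(s['color'][200:290,220:330],None,fx=6,fy=6,interpolation=cv2.INTER_CUBIC)
cv2.imwrite('pics/g8.png',a)
```

```text
tcp in jar [-178.2229   26.6775  114.5921] [-0.7388 -0.2034  2.1188  0.3351  0.9514 -2.5638] 0.00023001963060905617 [-0.2325 -0.6611  0.4556]
```

View pics/g8.png

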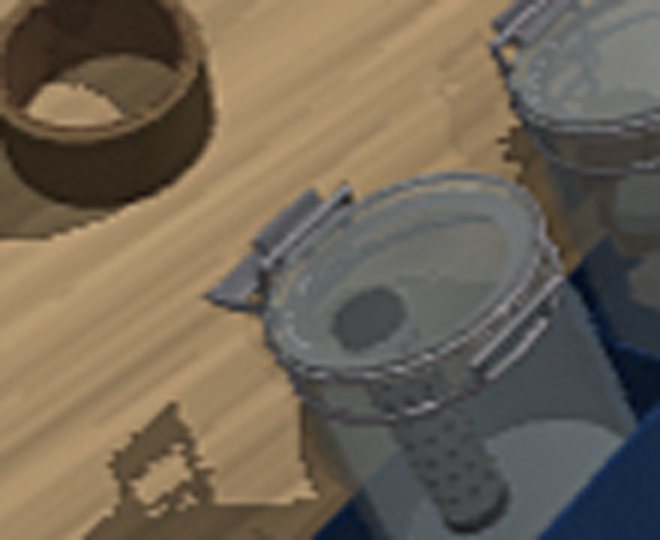

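The picture shows the wire still behind the lip ((262,262)–(350,190)) and the lever part-way down (tab corner (208,295)). Nothing is damaged. That was the 12th and last view, so further checks are numeric. Now I flip the tool about its z.

Emit:
servo_tool(motion=[{"delta_pos": [0,0,-2],"rotation": [0,0,8],"grip": 0},{"delta_pos": [0,0,-4],"rotation": [0,0,16],"grip": 0},{"delta_pos": [0,0,-4],"rotation": [0,0,24],"grip": 0},{"delta_pos": [0,0,-4],"rotation": [0,0,32],"grip": 0},{"delta_pos": [0,0,-4],"rotation": [0,0,40],"grip": 0},{"delta_pos": [0,0,-4],"rotation": [0,0,48],"grip": 0},{"delta_pos": [0,0,-4],"rotation": [0,0,56],"grip": 0},{"delta_pos": [0,0,-4],"rotation": [0,0,64],"grip": 0},{"delta_pos": [0,0,-4],"rotation": [0,0,72],"grip": 0},{"delta_pos": [0,0,-4],"rotation": [0,0,80],"grip": 0}])

```text
time_s: 14.2
eef_pos: [0.4201, -0.1671, 0.2156]
orientation: [[0.888, 0.243, 0.391], [0.261, -0.965, 0.006], [0.379, 0.097, -0.92]]
ft_force: [-0.0, 0.6, 0.1]
grip_width: 0.0004
```

Emit:
servo_tool(motion=[{"delta_pos": [0,0,0],"rotation": [0,0,8],"grip": 0},{"delta_pos": [0,0,0],"rotation": [0,0,16],"grip": 0},{"delta_pos": [0,0,0],"rotation": [0,0,24],"grip": 0},{"delta_pos": [0,0,0],"rotation": [0,0,32],"grip": 0},{"delta_pos": [0,0,0],"rotation": [0,0,40],"grip": 0},{"delta_pos": [0,0,0],"rotation": [0,0,48],"grip": 0},{"delta_pos": [0,0,0],"rotation": [0,0,56],"grip": 0},{"delta_pos": [0,0,0],"rotation": [0,0,64],"grip": 0},{"delta_pos": [0,0,0],"rotation": [0,0,72],"grip": 0},{"delta_pos": [0,0,0],"rotation": [0,0,80],"grip": 0}])

```text
time_s: 15.2
eef_pos: [0.4204, -0.1667, 0.215]
orientation: [[0.389, -0.834, 0.39], [-0.907, -0.42, 0.008], [0.158, -0.357, -0.921]]
ft_force: [-0.2, 0.0, 0.5]
grip_width: 0.0008
```

```bash
cat >> lev.py <<'E'
F=np.diag([-1,-1,1.])   # half turn about tool z
E
python3 - <<'E'
from lev import *
s=snap('scene')
for nm,t in(('g6 start',(180,242)),('now',(208,295))):
    px=np.array(t)/6+[220-.4,200-.4]
    e=[(np.linalg.norm(proj(s,jw(-58-59*np.sin(q),-17,-18-59*np.cos(q)))-px),q) for q in np.arange(0,2.3,.02)]; print(nm,min(e))
print(S['orientation'])
for q,a,off,e in((1.3,14,30,8),(1.1,20,25,8)): print(q,a); go(tcp(q,a,off,e),pose(a)@F,S)
E
```

```text
tcp in jar [-179.2015   30.9192  154.1598] [-0.773  -0.2938  2.1076  0.324   1.0616  0.2418] 0.0007915216255992527 [0.0064 0.0639 0.5363]
g6 start (np.float64(0.9773864921900246), np.float64(2.1))
now (np.float64(1.9231718507200966), np.float64(1.54))
[[ 0.3894 -0.8343  0.3903]
 [-0.9075 -0.42    0.0076]
 [ 0.1576 -0.3571 -0.9207]]
1.3 14
cm [ 3.8351 -4.7059 13.2295] deg [16.5713 -0.8317 16.622 ] X [ 0.5263 -0.1807  0.116 ]
1.1 20
cm [ 3.6975 -4.585  14.9947] deg [22.5289  0.0395 16.6926] X [ 0.5316 -0.1799  0.0991]
```

Emit:
servo_tool(motion=[{"delta_pos": [1,-1,2],"rotation": [4,0,8],"grip": 0},{"delta_pos": [2,-2.5,5],"rotation": [9,0,14],"grip": 0},{"delta_pos": [3,-4,8],"rotation": [13,0,16.7],"grip": 0},{"delta_pos": [3.8,-4.7,10.5],"rotation": [14,0,16.7],"grip": 0},{"delta_pos": [3.8,-4.7,11],"rotation": [14,0,16.7],"grip": 0}])

```text
time_s: 15.75
eef_pos: [0.517, -0.1799, 0.133]
orientation: [[0.148, -0.795, 0.588], [-0.989, -0.126, 0.078], [0.012, -0.593, -0.805]]
ft_force: [-0.1, 0.8, -0.0]
grip_width: 0.0006
```

Run:
```python
from lev import *
for q,a,off,e in((1.5,10,4,4),(1.3,14,0,6),(1.1,20,0,8),(.9,26,0,8),(.7,32,0,8),(.5,36,0,8),(.3,38,0,8),(.1,38,0,8),(-.06,38,0,8)): print(q,a); go(tcp(q,a,off,e),pose(a)@F,S)
```

```text
tcp in jar [-129.3862    2.2992   40.452 ] [-0.7778  0.0222  2.1206  0.7736  0.7349  0.1207] 0.0005574409264678099 [ 0.0349  0.8531 -0.0333]
1.5 10
cm [ 0.1669 -0.6166  3.4506] deg [-1.3841 -1.0053 -0.2262] X [ 0.5425 -0.1781  0.1089]
1.3 14
cm [ 0.1435 -0.1338  4.8831] deg [ 2.6158 -1.0126 -0.191 ] X [ 0.547  -0.1773  0.0945]
1.1 20
cm [0.1252 0.1768 5.9898] deg [ 8.6156 -1.0221 -0.1379] X [ 0.551  -0.1767  0.0837]
0.9 26
cm [0.106  0.0812 7.0652] deg [14.6154 -1.0297 -0.0843] X [ 0.5581 -0.1755  0.0756]
0.7 32
cm [ 0.087  -0.21    8.0796] deg [20.6153 -1.0355 -0.0304] X [ 0.5663 -0.1742  0.0692]
0.5 36
cm [ 0.07   -0.7454  8.9343] deg [24.6152 -1.0383  0.0058] X [ 0.5756 -0.1727  0.0655]
0.3 38
cm [ 0.0558 -1.4866  9.5844] deg [26.6151 -1.0394  0.0239] X [ 0.5853 -0.1711  0.0647]
0.1 38
cm [ 0.0451 -2.395   9.9995] deg [26.6151 -1.0394  0.0239] X [ 0.5949 -0.1695  0.0667]
-0.06 38
cm [ 0.0387 -3.1699 10.1962] deg [26.6151 -1.0394  0.0239] X [ 0.6023 -0.1683  0.0697]
```

Emit:
servo_tool(motion=[{"delta_pos": [0.15,-0.6,2],"rotation": [-1,-1,0],"grip": 0},{"delta_pos": [0.15,-0.6,3.4],"rotation": [-1,-1,0],"grip": 0},{"delta_pos": [0.15,-0.4,4.2],"rotation": [1,-1,0],"grip": 0},{"delta_pos": [0.15,-0.1,4.9],"rotation": [2.6,-1,0],"grip": 0},{"delta_pos": [0.15,0.1,5.4],"rotation": [5.6,-1,0],"grip": 0},{"delta_pos": [0.15,0.2,6],"rotation": [8.6,-1,0],"grip": 0},{"delta_pos": [0.15,0.2,6],"rotation": [8.6,-1,0],"grip": 0}])

```text
time_s: 16.45
eef_pos: [0.5498, -0.176, 0.0822]
orientation: [[0.16, -0.7, 0.696], [-0.987, -0.111, 0.115], [-0.004, -0.706, -0.709]]
ft_force: [-1.1, -0.2, -0.5]
grip_width: 0.0002
```

Run:
```python
from lev import *
for q,a,off,e in((1.1,20,0,8),(.9,26,0,8),(.7,32,0,8),(.5,36,0,8),(.3,38,0,8),(.1,38,0,8),(-.06,38,0,8)): print(q,a); go(tcp(q,a,off,e),pose(a)@F,S)
```

```text
tcp in jar [-120.9703    0.8587  -19.5554] [-0.7949  0.2143  2.1448  1.2186  0.6628 -0.3489] 0.000176031364388158 [-1.2404 -0.0145  0.0179]
1.1 20
cm [ 0.0851 -0.1895 -0.0347] deg [ 0.1234  0.081  -0.2125] X [ 0.551  -0.1767  0.0837]
0.9 26
cm [ 0.0869 -0.1252  1.0432] deg [ 6.1234  0.0698 -0.2165] X [ 0.5581 -0.1755  0.0756]
0.7 32
cm [ 0.0879 -0.2635  2.0897] deg [12.1234  0.0584 -0.2202] X [ 0.5663 -0.1742  0.0692]
0.5 36
cm [ 0.0877 -0.6668  3.0142] deg [16.1234  0.0508 -0.2224] X [ 0.5756 -0.1727  0.0655]
0.3 38
cm [ 0.0864 -1.3038  3.7668] deg [18.1234  0.0469 -0.2234] X [ 0.5853 -0.1711  0.0647]
0.1 38
cm [ 0.084  -2.1409  4.3115] deg [18.1234  0.0469 -0.2234] X [ 0.5949 -0.1695  0.0667]
-0.06 38
cm [ 0.0817 -2.8783  4.6206] deg [18.1234  0.0469 -0.2234] X [ 0.6023 -0.1683  0.0697]
```

Emit:
servo_tool(motion=[{"delta_pos": [0.1,-0.1,0.5],"rotation": [3,0,0],"grip": 0},{"delta_pos": [0.1,-0.1,1],"rotation": [6,0,0],"grip": 0},{"delta_pos": [0.1,-0.2,1.6],"rotation": [9,0,0],"grip": 0},{"delta_pos": [0.1,-0.3,2.1],"rotation": [12,0,0],"grip": 0},{"delta_pos": [0.1,-0.5,2.6],"rotation": [14,0,0],"grip": 0},{"delta_pos": [0.1,-0.7,3],"rotation": [16,0,0],"grip": 0},{"delta_pos": [0.1,-1,3.4],"rotation": [17,0,0],"grip": 0},{"delta_pos": [0.1,-1.3,3.8],"rotation": [18,0,0],"grip": 0},{"delta_pos": [0.1,-1.7,4.1],"rotation": [18,0,0],"grip": 0},{"delta_pos": [0.1,-2.1,4.3],"rotation": [18,0,0],"grip": 0}])

```text
time_s: 17.45
eef_pos: [0.5924, -0.1695, 0.0645]
orientation: [[0.157, -0.456, 0.876], [-0.988, -0.067, 0.142], [-0.006, -0.887, -0.461]]
ft_force: [-52.4, -9.9, 20.0]
grip_width: 0.0005
```

Run:
```python
from lev import *
for q,a,off,e in((.3,38,0,8),(.1,38,0,8),(-.06,38,0,8)): print(q,a); go(tcp(q,a,off,e),pose(a)@F,S)
```

```text
tcp in jar [-89.3883   0.4368 -53.7342] [-0.8261  0.4609  2.1562  1.8251  0.8708 -0.9863] 0.000533283830382618 [-39.8592  -1.3356  40.6778]
0.3 38
cm [ 0.0467  0.3224 -0.6495] deg [ 0.4696 -0.0667 -0.4074] X [ 0.5853 -0.1711  0.0647]
0.1 38
cm [ 0.0413 -0.3101  0.1234] deg [ 0.4696 -0.0667 -0.4074] X [ 0.5949 -0.1695  0.0667]
-0.06 38
cm [ 0.0364 -0.919   0.6416] deg [ 0.4696 -0.0667 -0.4074] X [ 0.6023 -0.1683  0.0697]
```

The contact is now stiff (57 N), so the lever is either home or blocked. I'll back off and check the images numerically.

Emit:
servo_tool(motion=[{"delta_pos": [0,0.5,-1],"rotation": [0,0,0],"grip": 0},{"delta_pos": [0,1,-4],"rotation": [0,0,0],"grip": 0},{"delta_pos": [0,1,-8],"rotation": [0,0,0],"grip": 0},{"delta_pos": [0,1,-12],"rotation": [-5,0,0],"grip": 0},{"delta_pos": [0,1,-14],"rotation": [-5,0,0],"grip": 0}])

```text
time_s: 17.95
eef_pos: [0.4648, -0.1916, 0.1229]
orientation: [[0.157, -0.531, 0.833], [-0.988, -0.085, 0.132], [0.0, -0.843, -0.538]]
ft_force: [-0.5, -0.5, 0.6]
grip_width: 0.0008
```

Run:
```python
from lev import *
import pickle
s=snap('scene'); t=snap('top'); pickle.dump({'scene':s,'top':t},open('s2.pkl','wb'))
d1=pickle.load(open('s1.pkl','rb')); d0=pickle.load(open('s0.pkl','rb'))
# metal = low saturation pixels in the window over wood, front of the jar
def sat(im): h=cv2.cvtColor(im,cv2.COLOR_BGR2HSV); return h[...,1]
w=(slice(228,262),slice(240,275))
for nm,im in(('now',s['color']),('s1',d1['scene']['color'])):
    print(nm); 
    for r in (sat(im)[w]<60).astype(int): print(''.join('.#'[v] for v in r))
for q in(0,.3,.8,1.1,1.5,2): print(q,[proj(s,jw(-58-r*np.sin(q),y,-18-r*np.cos(q))).round(1) for r,y in((41,-17),(59,-17),(59,17),(41,17))])
print('wire clamped',proj(s,jw(-54,-20,13)),proj(s,jw(-54,20,13)))
```

```text
tcp in jar [-182.0842   -0.8473   53.957 ] [-1.144   0.0989  2.3406  1.3579  0.982  -0.7255] 0.0007613969052622392 [-0.3048 -0.4416  0.8316]
now
...................................
...................................
...................................
...............................#...
..............................###.#
.............................######
............................#######
...........................########
..........................#########
.........................##########
.......................############
.......................############
......................#############
.......................############
.......................############
......................#############
......................##...########
......................##..#########
.......................##.#########
.......................############
........................###########
........................###########
........................###########
........................###########
........................###########
........................###########
...................
[... 1426 characters left out ...]
........................#########
............................#######
0 [array([276.5, 269.9]), array([279.8, 275.7]), array([290.3, 264.9]), array([287.2, 259.1])]
0.3 [array([272.7, 267.7]), array([274.2, 272.6]), array([284.7, 262. ]), array([283.3, 257.1])]
0.8 [array([265.8, 262.1]), array([264.5, 264.5]), array([275. , 254.2]), array([276.5, 251.6])]
1.1 [array([261.9, 257.9]), array([259. , 258.7]), array([269.7, 248.5]), array([272.7, 247.6])]
1.5 [array([257.7, 252.2]), array([253.1, 250.6]), array([264. , 240.5]), array([268.7, 241.9])]
2 [array([254.9, 245.8]), array([248.9, 241.4]), array([260.1, 231.3]), array([266.1, 235.5])]
wire clamped [263.0099 246.6311] [276.5109 233.9562]
```

Run:
```python
from lev import *
import pickle
a=pickle.load(open('s1.pkl','rb')); b=pickle.load(open('s2.pkl','rb'))
D=cv2.absdiff(a['scene']['color'],b['scene']['color']).max(2)[232:285,255:300]
for i,r in enumerate(D): print(232+i,''.join('.' if v<14 else '+' if v<30 else '#' for v in r))
```

```text
tcp in jar [-182.1356   -1.1392   53.3965] [-1.1442  0.102   2.341   1.3626  0.9816 -0.7295] 0.0008137264922960252 [-0.2841 -0.883  -0.0867]
232 ########+....###...####+.++........+.........
233 #########+....+...#####.#....................
234 ##########++.....#++..#......................
235 ############....#.+..........................
236 ###########...+#.+.....++....................
237 ##########...+#..............................
238 #########...+#...............................
239 ########...+#.......+........................
240 #######...+++................................
241 ######...#+..................................
242 #####...##+..................................
243 ####...##+...................................
244 ###.+.###...+..............+.................
245 ###+...##.....+..............................
246 +####+.##+...++..........+...................
247 .+#####+###+++.+.............................
248 ..+#####+#++#................................
249 ...+#####+.#+..+.............................
250 ....#####++.+................................
251 .....
[... 990 characters left out ...]

271 .............................................
272 .............................................
273 .............................................
274 .............................................
275 .............................................
276 .............................................
277 .............................................
278 .............................................
279 .............................................
280 .............................................
281 +#+.##+......+++.............................
282 +####.#+.#++.#####...........................
283 +#############...............................
284 .............................................
```

The camera can no longer see the tab: it's under the overhang, so the angle is below ~0.6. I'll feel for it by approaching along the jar's x and reading where contact begins.

```bash
cat >> lev.py <<'E'
def tk(kx,kz,a):
    a=np.radians(a); t=np.array([kx,kz])-8*np.array([np.cos(a),np.sin(a)])-25*np.array([np.sin(a),-np.cos(a)]); return jw(t[0],0,t[1])
E
python3 - <<'E'
from lev import *
for k in((-120,-25),(-95,-62),(-80,-64),(-66,-64)): go(tk(*k,38),pose(38)@F,S)
E
```

```text
tcp in jar [-182.1356   -1.1392   53.3965] [-1.1442  0.102   2.341   1.3626  0.9816 -0.7295] 0.0008137264922960252 [-0.2841 -0.883  -0.0867]
cm [-0.1529  0.0197  7.5379] deg [ 5.4128 -0.3062 -0.1872] X [ 0.5275 -0.1805  0.0818]
cm [-0.1765 -0.094  12.0018] deg [ 5.4128 -0.3062 -0.1872] X [ 0.5653 -0.1743  0.0589]
cm [-0.1856 -1.2501 12.9782] deg [ 5.4128 -0.3062 -0.1872] X [ 0.5796 -0.172   0.0634]
cm [-0.1936 -2.4297 13.7322] deg [ 5.4128 -0.3062 -0.1872] X [ 0.5921 -0.17    0.0693]
```

Emit:
servo_tool(motion=[{"delta_pos": [-0.15,0,3.5],"rotation": [3,0,0],"grip": 0},{"delta_pos": [-0.15,0,7.5],"rotation": [5.4,0,0],"grip": 0},{"delta_pos": [-0.2,-0.1,10.5],"rotation": [5.4,0,0],"grip": 0},{"delta_pos": [-0.2,-0.1,12],"rotation": [5.4,0,0],"grip": 0},{"delta_pos": [-0.2,-0.7,12.5],"rotation": [5.4,0,0],"grip": 0},{"delta_pos": [-0.2,-0.9,12.7],"rotation": [5.4,0,0],"grip": 0},{"delta_pos": [-0.2,-0.9,12.7],"rotation": [5.4,0,0],"grip": 0}])

```text
time_s: 18.75
eef_pos: [0.5758, -0.1723, 0.0625]
orientation: [[0.156, -0.448, 0.88], [-0.988, -0.071, 0.139], [0.001, -0.891, -0.454]]
ft_force: [-0.6, 1.0, 0.4]
grip_width: 0.0005
```

Run:
```python
from lev import *
for k in((-80,-64),(-74,-64),(-66,-64),(-60,-64)): go(tk(*k,38),pose(38)@F,S)
```

```text
tcp in jar [-105.4571    0.3103  -48.4892] [-0.8663  0.4601  2.1854  1.8186  0.902  -1.0272] 0.0005129733694756381 [-0.2341  1.0881  0.5303]
cm [ 0.0291 -0.2511  0.2898] deg [-0.0193 -0.2891 -0.1035] X [ 0.5796 -0.172   0.0634]
cm [ 0.0264 -0.7237  0.6593] deg [-0.0193 -0.2891 -0.1035] X [ 0.5849 -0.1711  0.0659]
cm [ 0.0228 -1.354   1.1521] deg [-0.0193 -0.2891 -0.1035] X [ 0.5921 -0.17    0.0693]
cm [ 0.0201 -1.8267  1.5216] deg [-0.0193 -0.2891 -0.1035] X [ 0.5975 -0.1691  0.0719]
```

Emit:
servo_tool(motion=[{"delta_pos": [0,-0.4,0.4],"rotation": [0,0,0],"grip": 0},{"delta_pos": [0,-0.7,0.65],"rotation": [0,0,0],"grip": 0},{"delta_pos": [0,-0.7,0.65],"rotation": [0,0,0],"grip": 0}])

```text
time_s: 19.05
eef_pos: [0.5852, -0.1714, 0.0668]
orientation: [[0.156, -0.447, 0.881], [-0.988, -0.072, 0.138], [0.002, -0.892, -0.453]]
ft_force: [0.3, -0.3, -0.4]
grip_width: 0.0006
```

Emit:
servo_tool(motion=[{"delta_pos": [0,-0.15,0.12],"rotation": [0,0,0],"grip": 0},{"delta_pos": [0,-0.3,0.25],"rotation": [0,0,0],"grip": 0},{"delta_pos": [0,-0.3,0.25],"rotation": [0,0,0],"grip": 0}])

```text
time_s: 19.35
eef_pos: [0.5889, -0.171, 0.0685]
orientation: [[0.156, -0.447, 0.881], [-0.988, -0.073, 0.138], [0.003, -0.892, -0.452]]
ft_force: [0.1, -0.7, 0.0]
grip_width: 0.0007
```

Emit:
servo_tool(motion=[{"delta_pos": [0,-0.15,0.12],"rotation": [0,0,0],"grip": 0},{"delta_pos": [0,-0.3,0.25],"rotation": [0,0,0],"grip": 0},{"delta_pos": [0,-0.3,0.25],"rotation": [0,0,0],"grip": 0}])

```text
time_s: 19.65
eef_pos: [0.5906, -0.1706, 0.0685]
orientation: [[0.153, -0.451, 0.88], [-0.988, -0.07, 0.136], [0.001, -0.89, -0.456]]
ft_force: [-15.0, -4.1, 4.0]
grip_width: 0.0008
```

Run:
```python
from lev import *
a=np.radians(38); t=J.T@(S['eef_pos']-M)*1000
print('K',t[0]+8*np.cos(a)+25*np.sin(a),t[2]+8*np.sin(a)-25*np.cos(a))
```

```text
tcp in jar [-89.4626  -0.3424 -49.2671] [-0.8304  0.4509  2.164   1.8309  0.8735 -0.9944] 0.0007765754078182207 [-12.3348  -1.6482  10.1192]
K -67.76697959967392 -64.04209048174796
```

Contact is free at -69.5 mm and rigid (16 N) at -68 mm, the same place as the earlier stop. The lever is therefore against a hard stop, well past the 0.3 rad dead point (which would be ≈-74). I'll retreat and make the last checks.

Emit:
servo_tool(motion=[{"delta_pos": [0,0.7,-0.7],"rotation": [0,0,0],"grip": 0},{"delta_pos": [0,1.5,-4],"rotation": [0,0,0],"grip": 0},{"delta_pos": [0,1.5,-9],"rotation": [0,0,0],"grip": 0},{"delta_pos": [0,0.5,-14],"rotation": [-5,0,0],"grip": 0},{"delta_pos": [0,-1,-16],"rotation": [-8,0,0],"grip": 0},{"delta_pos": [0,-2,-16],"rotation": [-8,0,0],"grip": 0},{"delta_pos": [0,-2,-16],"rotation": [-8,0,0],"grip": 0}])

```text
time_s: 20.35
eef_pos: [0.4593, -0.1923, 0.1619]
orientation: [[0.153, -0.566, 0.81], [-0.988, -0.093, 0.121], [0.007, -0.819, -0.574]]
ft_force: [0.5, 0.3, 0.9]
grip_width: 0.0006
```

Run:
```python
from lev import *
import pickle
a=pickle.load(open('s1.pkl','rb'))
for n in('scene','top'):
    s=snap(n); g=cv2.cvtColor(s['color'],cv2.COLOR_BGR2GRAY).astype(np.float32)
    for y0 in(0,125):
        for y in(-18,0,18):
            P=np.array([proj(s,jw(x,y+y0,12)) for x in range(-80,-30,3)],np.float32)
            print(n,y0,y,cv2.remap(g,P[:,:1],P[:,1:],1).ravel().astype(int))
    # bystanders: diff vs first picture
    D=cv2.absdiff(s['color'],pickle.load(open('s0.pkl','rb'))[n]['color']).max(2)
    for nm,X,r in(('tape',(.40,-.15,.04),20),('glue',(.47,-.37,.08),14),('core',(.54,-.372,.06),14),('parcel',(.5,.33,.08),30)):
        u,v=proj(s,X).astype(int); print(n,nm,(D[v-r:v+r,u-r:u+r]>40).mean().round(3))
```

```text
tcp in jar [-170.6152   -0.6599   91.555 ] [-1.1345 -0.0606  2.3296  1.2173  0.9919 -0.5093] 0.0006112691345455032 [0.8499 0.2203 0.5425]
scene 0 -18 [140 148 145 132 132 135  99  65  73  91  94 105 121 113 113 122 112]
scene 0 0 [135 113  96  86 105 112 101 107 111 106  95 108 108 103 107 112 105]
scene 0 18 [140 127  98  77  99 117  98 101 108 110 100  96 108 114 108 109 113]
scene 125 -18 [136 129 130 136 142 135 106  65  84 128 130 120 122 115 112 115 109]
scene 125 0 [139 121 100  84  93 115 105  96 105 108 101 102 110 104 106 117 119]
scene 125 18 [138 124 105  89  87 105 110  99 104 100  96 110 133 122 109 106 111]
scene tape 0.172
scene glue 0.115
scene core 0.0
scene parcel 0.0
top 0 -18 [ 81  88  91  89  85  81  82  80  81  80  97 108 111 109 108 103  96]
top 0 0 [122 122 128 114  97 111 105 108 115 107 110 110 106  89  75  71  77]
top 0 18 [ 73  78  80  88  81 105  92  99 103 104 109 113 110 106 103  98  93]
top 125 -18 [114 116 108  86  81  88  80  79  77  81  96 109 113 124 108 109 106]
top 125 0 [ 84  83  80  95 103  86 106 103 114 114 111 111 109 111 115 112 112]
top 125 18 [ 79  77  76  86  93  76 117  94  98 103 108 112 112 110 115 113 107]
top tape 0.128
top glue 0.0
top core 0.0
top parcel 0.0
```

The clasp's grey-level profile matches the clamped neighbour jar. I'll move the arm clear to confirm that the tape hasn't moved.

Emit:
servo_tool(motion=[{"delta_pos": [2,-3,-2],"rotation": [0,0,0],"grip": 0},{"delta_pos": [5,-6,-2],"rotation": [0,0,0],"grip": 0},{"delta_pos": [9,-10,-2],"rotation": [0,0,0],"grip": 0},{"delta_pos": [13,-14,-2],"rotation": [0,0,0],"grip": 0},{"delta_pos": [17,-16,-2],"rotation": [0,0,0],"grip": 0},{"delta_pos": [20,-17,-2],"rotation": [0,0,0],"grip": 0},{"delta_pos": [22,-17,-2],"rotation": [0,0,0],"grip": 0},{"delta_pos": [22,-17,-2],"rotation": [0,0,0],"grip": 0}])

```text
time_s: 21.25
eef_pos: [0.5732, -0.3971, 0.3063]
orientation: [[0.153, -0.571, 0.807], [-0.988, -0.086, 0.127], [-0.003, -0.817, -0.577]]
ft_force: [0.7, -0.4, -0.5]
grip_width: 0.0001
```

Run:
```python
from lev import *
import pickle
d0=pickle.load(open('s0.pkl','rb'))
for n in('scene','top'):
    s=snap(n); u,v=proj(s,(.40,-.15,.03)).astype(int)
    A=d0[n]['color'][v-22:v+22,u-22:u+22]; B=s['color'][v-40:v+40,u-40:u+40]
    m=cv2.matchTemplate(B,A,cv2.TM_CCOEFF_NORMED); _,mx,_,loc=cv2.minMaxLoc(m); print(n,mx,'shift px',np.array(loc)-18)
```

```text
tcp in jar [ -37.676  -221.1458  188.9013] [-1.1029  0.1891  1.6882  1.0228  1.1446 -0.0813] 7.717596604827568e-05 [ 0.3866 -0.4686 -0.7243]
scene 0.9991277456283569 shift px [0 0]
top 0.993868350982666 shift px [0 0]
```

The tape hasn't moved and nothing is in contact with the robot, so I'm handing the job in.

```bash
python3 -c "
from station import robot
print(robot.sign_off())"
```

```text
the job is handed in; nothing more can be done
None
```

The drying stick is in the open jar and the lid is shut. The wire bail is behind the catch and the lever is pressed against a hard stop. I handed the job in at about 21 s of the 72 s allowed; the sign-off gave no verdict.

**Last checks**
- **Stick:** after release, the pictures show it standing on the jar's bottom, leaning on the front wall.
- **Lid:** the last pictures show it lying flat. I had no reading of its angle.
- **Bail:** the last view, during the lever press, shows the wire behind the lip. Afterwards, in the scene camera, the clasp's brightness profile closely matched that of the clamped jar next to it.
- **Lever:** the lid hides it, so I judged it by touch. The tool met a rigid stop (free at -69.5 mm, 16 N at -68 mm), past the dead point.
- **Tape, glue, core and parcel:** the tape has not shifted by a pixel in either view. The core and parcel are unchanged in both views. The glue bottle is unchanged from above; the small change near it in the scene view is probably from the stick having been taken out.
- **Robot:** it ended clear of everything.

**What went wrong or disagreed**
- **First lever press:** joint 6 ran up to its limit (-2.819 of -2.82) and the fingers pushed sideways on the clasp with about 98 N. That is under the 120 N wrist limit. I backed off and turned the tool half a turn to finish.
- **Second press:** it ended at about 57 N on the fingers.
- **Lever stop position:** the rigid stop was about 8 mm further out than the model predicts for the tab at home. I put this down to fingertip width and jar-position error, but did not prove it.
- **Cameras:** the top camera disagreed with the scene camera by about 8 mm. I trusted the scene camera, which matched the gripper's known position.

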